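# Pour two bearing balls from a spouted jug into the round dish

## Task

Two steel bearing balls lie in the spouted steel jug. Lift the jug, turn it while it is still upright so that its spout points at the round steel dish, then tip it forward over the spout so that both balls roll out into the dish. Leave the dish where it stands, and stand the empty jug upright on the bench again, clear of the dish.

Things in the scene. Friction and masses are not known exactly. Their poses are not given: they have to be found in the camera images.
- jug_center (a point): Spouted steel jug, open top, 85 mm high, 280 g. Point: on the axis of its round back (radius 28), half-way up. x to the spout, z up. Across y it is 56 mm wide, its flanks flat from x = 0 to 30 mm, full height: grip there, across y. Loop handle at the back, to x = -62. Foot x = -28 to 30. Spout floor: a ramp rising 40 degrees from the jug floor at x = 0 to the lip at x = 83, z = +31; 33 mm wide inside.
- dish: The round dish: plain steel, open, flat-bottomed, 36 mm high, 124 mm across the rim, 104 mm across the foot, 3 mm wall, 400 g, loose on the bench. Origin at the centre of its underside, z up. Not the square bin, not the tall beaker.
- ball_a_center (a point): One of the two equal dark steel bearing balls, 15 mm diameter, 14 g, loose on the floor of the jug (4 mm thick), behind the ramp, at the start; this point is its centre. The balls start to roll out over the lip once the jug is tipped forward by about 45 degrees; 60 to 65 degrees empties it.
- ball_b_center (a point): The other bearing ball, 15 mm diameter, 14 g, beside the first in the jug; this point is its centre.
Mind the look-alikes: they are no part of the job. What is shaped like the dish but purple or yellow is not meant.

How it is judged:
On the way, in this order (a step that is already met when the one before it is completed fails the run):
1. the jug is off the bench and still upright, both balls in it, and its spout points at the dish (height (world z) of jug_center above 0.065 m and angle between jug_center's own z axis and vertical below 0.3 rad and distance between each of ball_a_center, ball_b_center and jug_center below 0.065 m and x of dish in the frame of jug_center above 0.03 m and y of dish in the frame of jug_center between -0.04 and 0.04 m), for 0.1 s.
2. the jug is tipped forward over its spout, by more than 35 degrees, with the spout towards the dish (angle between jug_center's own x axis and vertical above 2.18 rad and y of dish in the frame of jug_center between -0.05 and 0.05 m), for 0.1 s.
3. both balls lie in the dish (horizontal distance between each of ball_a_center, ball_b_center and dish below 0.055 m and height (world z) of each of ball_a_center, ball_b_center below 0.03 m), for 0.2 s.
At the end, for the whole second after the job is handed in: Both balls lie in the round dish (centres within 55 mm of its middle and under 30 mm above the bench), the dish stands flat within 40 mm of where it was, and the jug stands upright (within 8 degrees) on the bench, its axis over 80 mm from the dish's middle (all of step 3 and angle between each of jug_center, dish's own z axis and vertical below 0.15 rad and height (world z) of jug_center between 0.037 and 0.048 m and horizontal distance between jug_center and dish above 0.08 m and distance of dish from where it was at the start of the episode below 0.04 m); the robot touches nothing.
It fails at once if the jug is tipped sideways or backwards by more than 30 degrees instead of forward over the spout (angle between jug_center's own y axis and vertical below 1.05 rad or angle between jug_center's own y axis and vertical above 2.09 rad or angle between jug_center's own x axis and vertical below 1.05 rad).
It also fails if it takes over 51 s, if anything falls off the work surface, if the arm or the gripper's body presses on something with over 40 N, if the wrist force passes 120 N, or if a joint passes its speed limit or range.

## Robot

A 6-joint arm with a two-finger parallel gripper is mounted at the origin on the work surface. World frame = base frame: x ahead of the robot, y to its left, z up, the work surface at z = 0. Lengths are in m, angles in rad, forces in N, time in s.
With the tool pointing down it reaches from about 0.325 to 0.775 m from the base axis. Payload 5.5 kg.
Tool frame: the origin (TCP) lies midway between the tips of the shut fingers; the grasp point (between the pads) lies 19 mm behind it (robot.hold_point_z is the z of the grasp point in the tool frame, in m); z points along the fingers, y is the direction in which the jaws open and shut (so a half turn about z gives the same grasp; the last joint's range is limited). The gripper opens to 88 mm and grips with 3 to 60 N. Pads are 20 mm wide; open, the fingers measure 115 mm over their backs; the gripper's body (75 mm by 178 mm) begins 61 mm behind the grasp point.
Start: joints at [1.216, 0.091, 1.231, -0, 1.82, -0.057], TCP at [0.176, 0.574, 0.186] pointing down, gripper open.
Joint ranges: [-2.87, 2.87], [-0.86, 2.18], [0.17, 2.46], [-1.51, 4.65], [0.06, 2.69], [-2.65, 2.65]. Speed limits (rad/s): [2.57, 2.57, 3.01, 3.14, 3.14, 3.14].

## Interface

Orientations are given as a unit quaternion [w, x, y, z].
In Python, from workcell import robot gives the robot as it stands. The module is installed in compiled form; this text tells all that it offers.
- The arm moves only by the shell command python3 -m crank 'ROWS'. ROWS is JSON, a list of rows, each an object with "travel": the shift along the tool's x, y, z in cm, a list of three; "dr": the turn, a rotation vector about the tool's x, y, z in degrees, a list of three; "jaw": the finger opening in cm, from 0 to 8.78. A call has 1 to 20 rows; each row is the pose to reach, as a shift and turn from the pose commanded when the call began, along the tool's axes at that moment; what a row does not reach only later rows make up. A row lasts 1/12 s, in which the tool goes at most 41.7 mm and 7.16 degrees, less where a joint would pass 70% of its speed; a pose out of reach is approached as far as the arm can. A call with a gripper value outside its range is refused whole. The fingers move at their own pace and stop on an object; the grip force is fixed at half the most. Time passes only in rows, so rows that repeat a pose let the fingers close. It gives the time, the measured TCP pose, the force and the opening at its end, in the units of the state.
- robot.state(): the state, without advancing time (a new reading comes with each control period).
- robot.camera(name): name is "side" or "top"; returns the picture (420x560x3 uint8, blue, green, red); there is no depth.
- robot.camera_info(name): a dict with "fov_y" (degrees; the focal length in pixels is half the picture's height over the tangent of half this angle, whatever the lens; pixels are square), "cx", "cy" (the principal point, pixels), "origin" and "attitude" of the camera in the world. Camera axes: x right, y up, looking along -z (the intrinsics and any distortion apply to the point x, -y, -z); pixel columns grow to the right and rows downward; lengths in m; the calibration is good to about 2 mm. A picture is of the moment at which its call begins. camera_info takes no time and is no camera call.
- robot.finish_job(): hands the job in, once; it reports no verdict.
The state is a dict: "time_s": time; "qpos": joint angles; "joint_velocities": joint speeds; "tau": joint torques, N m; "eef_pos": TCP position; "orientation": TCP orientation; "force": force on the tool from outside, world axes, zero at the start; "ft_torque": the same for the moment, N m; "width": opening from 0.0 (shut) to 1.0 (fully open).
Only numpy, scipy, OpenCV 4.12 (cv2) and the standard library are available. Lean on these libraries where they do the work, as an engineer would, in place of code of your own. Each camera call takes 0.05 s, during which the arm holds its last target.

## Working session

There is one attempt and no reset: what is moved stays moved. The work goes in short steps, Python scripts to look and compute and a shell command to move; the robot and the scene stay as the last step left them, time stands still between calls to the robot, and variables do not carry over. Pictures are saved under pics/ and viewed, and the job is handed in when it is done.

```bash
mkdir -p pics; python3 - <<'E'
from workcell import robot
import cv2
print(robot.state()); print(robot.hold_point_z)
for n in("side","top"):
    print(n,robot.camera_info(n)); cv2.imwrite(f"pics/{n}0.png",robot.camera(n))
E
```

```text
{'time_s': 0.0, 'qpos': array([ 1.21629098e+00,  9.18369293e-02,  1.23187449e+00,  4.24699270e-05,
        1.81980671e+00, -5.67264569e-02]), 'joint_velocities': array([ 0.00044094,  0.00117502,  0.00081622, -0.00127016, -0.00090715,
        0.0003381 ]), 'tau': array([-3.72319118e-04, -4.46466315e+01, -4.06435704e+01,  6.96450309e-02,
        2.97738332e-02, -1.84088817e-04]), 'eef_pos': array([0.17591197, 0.57324732, 0.18522652]), 'orientation': array([-2.16714292e-04,  1.48334729e-01,  9.88936743e-01, -9.38258033e-04]), 'force': array([ 0.19523355, -0.36738744,  0.68486022]), 'ft_torque': array([ 0.00180317, -0.00958451, -0.01528194]), 'width': 1.0012869140803446}
-0.0187
side {'fov_y': 46.715847651548245, 'cx': 279.22299614273953, 'cy': 205.72335800623077, 'origin': array([ 0.02532484, -0.68910638,  0.86879991]), 'attitude': array([ 0.89365159,  0.37870321, -0.0880801 , -0.22408172])}
top {'fov_y': 46.88035396808872, 'cx': 278.68614770451626, 'cy': 212.8231881764303, 'origin': array([0.32469554, 0.04663497, 1.01174811]), 'attitude': array([-0.70035946, -0.0389783 ,  0.01869922,  0.71247993])}
```

View pics/top0.png

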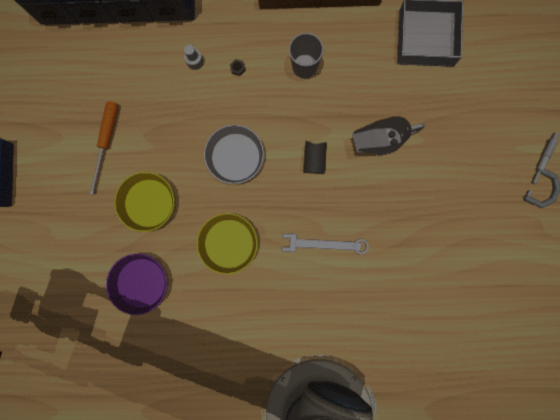

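View pics/side0.png

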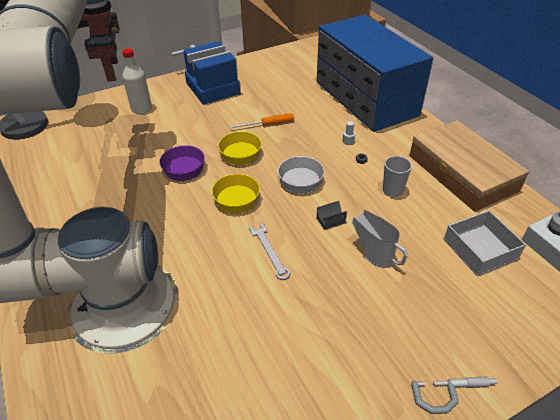

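Top view: grey dish near (235,156), jug near (385,137) with its spout to the left and handle to the right, and a dark block at (316,157) between them. Next I'll measure these.

```bash
cat > h.py <<'E'
import numpy as np,cv2
from scipy.spatial.transform import Rotation as R
from workcell import robot
def cam(n):
    i=robot.camera_info(n);f=210/np.tan(np.radians(i['fov_y']/2));q=i['attitude']
    return f,i['cx'],i['cy'],np.array(i['origin']),R.from_quat([q[1],q[2],q[3],q[0]]).as_matrix()
def ray(n,u,v):
    f,cx,cy,o,M=cam(n);d=M@np.array([(u-cx)/f,-(v-cy)/f,-1]);return o,d/np.linalg.norm(d)
def onz(n,u,v,z):
    o,d=ray(n,u,v);return o+d*(z-o[2])/d[2]
def proj(n,p):
    f,cx,cy,o,M=cam(n);c=M.T@(np.array(p)-o);return cx+f*c[0]/-c[2],cy-f*c[1]/-c[2]
E
python3 - <<'E'
import cv2
t=cv2.imread('pics/top0.png');s=cv2.imread('pics/side0.png')
a=cv2.resize(t[105:185,340:440],None,fx=7,fy=7,interpolation=cv2.INTER_CUBIC);cv2.imwrite('pics/tj.png',a)
cv2.imwrite('pics/sj.png',cv2.resize(s[200:280,340:420],None,fx=7,fy=7,interpolation=cv2.INTER_CUBIC))
cv2.imwrite('pics/td.png',cv2.resize(t[115:195,190:290],None,fx=7,fy=7,interpolation=cv2.INTER_CUBIC))
E
```

```text
(no output)
```

View pics/tj.png

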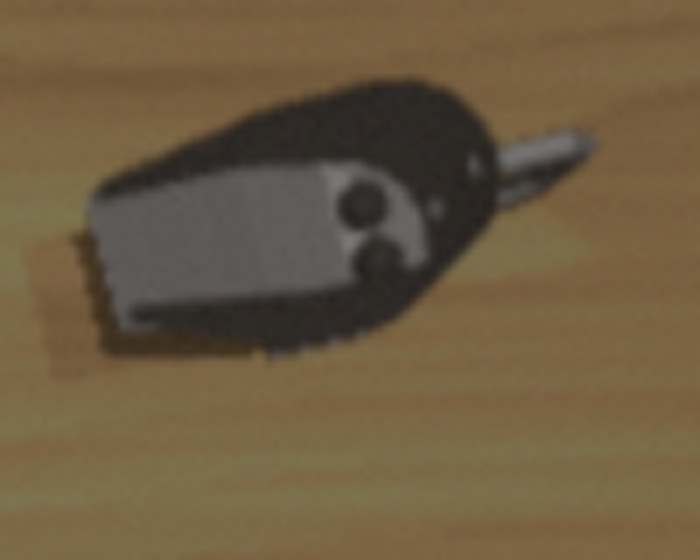

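View pics/sj.png

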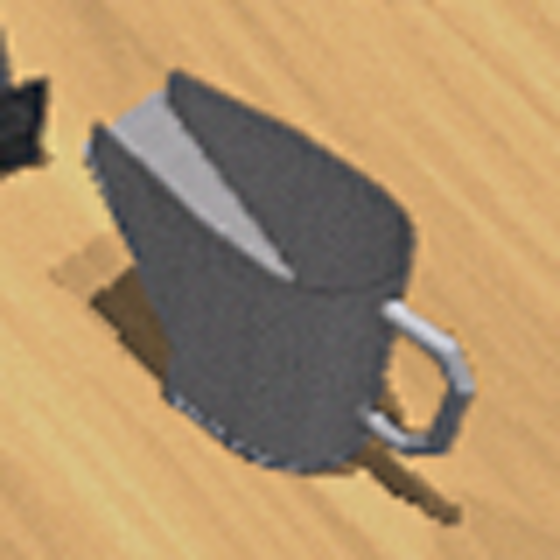

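View pics/td.png

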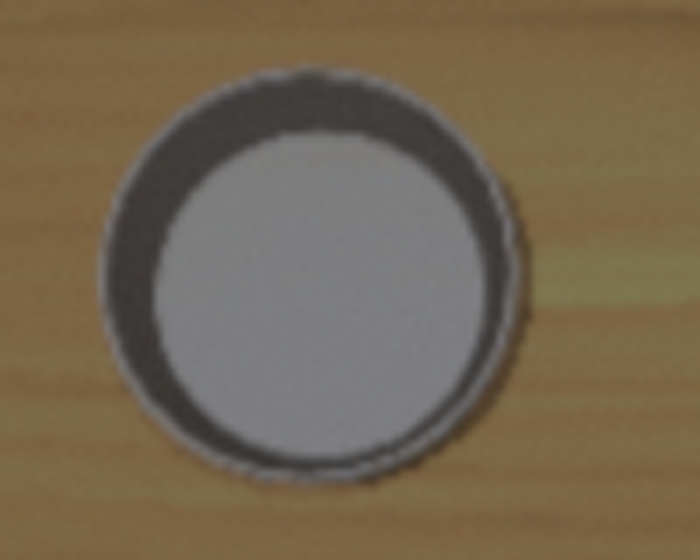

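```bash
python3 - <<'E'
from h import *
def c(x,y,z,ox=340,oy=105): return onz('top',(x+.5)/7-.5+ox,(y+.5)/7-.5+oy,z)
lip=c(108,262,.0735);L1=c(92,197,.0735);L2=c(125,328,.0735)
print('lip',lip,np.linalg.norm(L1-L2), c(108,262,.085))
for b in((362,206),(381,258)):print('ball',c(*b,.0115))
P=np.array([c(x,y,.085)[:2] for x,y in((385,83),(410,79),(440,87),(465,105),(485,133),(496,160),(499,190))])
# circle fit r free and r=28
from scipy.optimize import least_squares
for r in (None,.028):
    if r is None: s=least_squares(lambda p:np.hypot(*(P-p[:2]).T)-p[2],[*P.mean(0),.028]).x
    else: s=least_squares(lambda p:np.hypot(*(P-p).T)-r,P.mean(0)-.01).x
    print('axis',s)
ax=s[:2]
d=lip[:2]-ax;print('dist',np.linalg.norm(d),'yaw',np.degrees(np.arctan2(d[1],d[0])))
n=L2-L1;print('lip edge normal yaw',np.degrees(np.arctan2(n[1],n[0]))+90)
H=c(592,145,.045)[:2];print('handle',H,np.linalg.norm(H-ax),np.degrees(np.arctan2(*(ax-H)[::-1])))
# side-view check: crop off (340,200)
def cs(x,y,z): return onz('side',(x+.5)/7-.5+340,(y+.5)/7-.5+200,z)
print('side lip mid',cs(133,100,.0735),'corners top .085',cs(175,70,.085),cs(97,123,.085),'handle',cs(470,385,.0425))
# dish
def cd(x,y,z): return c(x,y,z,190,115)
t=cv2.imread('pics/top0.png')
E0=np.array([cd(x,y,.036)[:2] for x,y in((98,280),(310,64),(524,280),(310,484))])
print('dish rim',E0,E0.mean(0),'diam',np.linalg.norm(E0[0]-E0[2]),np.linalg.norm(E0[1]-E0[3]))
F=np.array([cd(x,y,.003)[:2] for x,y in((154,295),(320,130),(488,295),(320,460))]);print('floor',F.mean(0),np.linalg.norm(F[0]-F[2]))
# block
for u,v in((304,141),(327,143),(326,173),(304,173)):print('blk',onz('top',u,v,.03))
for u,v in((303,37),(306,50)):print('beaker',onz('top',u,v,.08))
E
```

```text
lip [ 0.53808767 -0.07877503  0.0735    ] 0.03828460681984265 [ 0.53547215 -0.0772379   0.085     ]
ball [ 0.56741632 -0.16291189  0.0115    ]
ball [ 0.55155842 -0.16798216  0.0115    ]
axis [ 0.55773532 -0.15814844  0.02705864]
axis [ 0.55695867 -0.15734812]
dist 0.08080745738508409 yaw 103.50500673826743
lip edge normal yaw -77.75001147760392
handle [ 0.57560652 -0.22228802] 0.06756428014556744 106.02171283669767
side lip mid [ 0.54591163 -0.07345057  0.0735    ] corners top .085 [ 0.5582531  -0.07745842  0.085     ] [ 0.5223121 -0.0854661  0.085    ] handle [ 0.58707633 -0.20441342  0.0425    ]
dish rim [[0.52746842 0.22624438]
 [0.59046813 0.16338371]
 [0.52472517 0.10125393]
 [0.465928   0.16443185]] [0.52714743 0.16382847] diam 0.12502054897204723 0.12454454649542622
floor [0.52834993 0.16478366] 0.10128074171374837
blk [0.55244144 0.01974929 0.03      ]
blk [ 0.54719837 -0.02731304  0.03      ]
blk [ 0.48505828 -0.0237805   0.03      ]
blk [0.48599182 0.02109212 0.03      ]
beaker [0.75069197 0.01886291 0.08      ]
beaker [0.72388416 0.01345927 0.08      ]
```

```bash
cat >> h.py <<'E'
AL=np.radians(30); GX,GZ=.015,.016   # grasp point in jug frame
RJT=np.array([[np.cos(AL),0,np.sin(AL)],[0,-1,0],[np.sin(AL),0,-np.cos(AL)]])
DISH=np.array([.528,.164])
def jugR(yaw,tip): return R.from_euler('ZY',[yaw,tip],degrees=True)
def target(C,yaw,tip,back=0):
    J=jugR(yaw,tip).as_matrix();T=J@RJT
    return np.array(C)+J@np.array([GX,0,GZ])+T[:,2]*(.0187-back),R.from_matrix(T)
def cur():
    s=robot.state();q=s['orientation'];return s['eef_pos'],R.from_quat([q[1],q[2],q[3],q[0]])
def delta(C,yaw,tip,back=0,frm=None):
    p,r=frm or cur();P,Q=target(C,yaw,tip,back)
    print('TCP',P.round(4),'travel cm',(r.inv().apply(P-p)*100).round(2),'dr',np.degrees((r.inv()*Q).as_rotvec()).round(2))
    return P,Q
E
python3 - <<'E'
from h import *
print(target([0,0,.0425],0,0)[1].as_matrix())
delta([.557,-.158,.0425],103.5,0,.13)
delta([.557,-.158,.0425],103.5,0,.0)
E
```

```text
[[ 0.8660254  0.         0.5      ]
 [ 0.        -1.         0.       ]
 [ 0.5        0.        -0.8660254]]
TCP [ 0.5665 -0.1975  0.1549] travel cm [-59.95 -62.22   3.15] dr [-15.64  27.28  58.  ]
TCP [ 0.5513 -0.1343  0.0423] travel cm [-56.65 -56.61  14.4 ] dr [-15.64  27.28  58.  ]
```

```bash
python3 -m crank '[{"travel":[-15,-15.5,-5],"dr":[0,0,25],"jaw":8.78},{"travel":[-15,-15.5,-5],"dr":[0,0,25],"jaw":8.78},{"travel":[-15,-15.5,-5],"dr":[0,0,25],"jaw":8.78},{"travel":[-15,-15.5,-5],"dr":[0,0,25],"jaw":8.78},{"travel":[-15,-15.5,-5],"dr":[0,0,25],"jaw":8.78},{"travel":[-15,-15.5,-5],"dr":[0,0,25],"jaw":8.78},{"travel":[-45,-47,-5],"dr":[0,0,55],"jaw":8.78},{"travel":[-45,-47,-5],"dr":[0,0,55],"jaw":8.78},{"travel":[-45,-47,-5],"dr":[0,0,55],"jaw":8.78},{"travel":[-45,-47,-5],"dr":[0,0,55],"jaw":8.78},{"travel":[-45,-47,-5],"dr":[0,0,55],"jaw":8.78},{"travel":[-45,-47,-5],"dr":[0,0,55],"jaw":8.78},{"travel":[-45,-47,-5],"dr":[0,0,55],"jaw":8.78},{"travel":[-45,-47,-5],"dr":[0,0,55],"jaw":8.78},{"travel":[-45,-47,-5],"dr":[0,0,55],"jaw":8.78},{"travel":[-45,-47,-5],"dr":[0,0,55],"jaw":8.78}]'; python3 - <<'E'
from h import *
print(robot.state()['qpos'])
delta([.557,-.158,.0425],103.5,0,.13)
E
```

```text
time_s: 1.43
eef_pos: [0.4607, 0.0069, 0.2359]
orientation: [-0.0, 0.588, 0.809, 0.0]
force: [-0.2, 0.7, -0.1]
width: 1.002
[-5.92372911e-02 -2.64860223e-01  1.47795200e+00  3.79562009e-04
  1.92864840e+00 -3.72419487e-01]
TCP [ 0.5665 -0.1975  0.1549] travel cm [-22.71   3.76   8.1 ] dr [-1.17 29.96  4.35]
```

```bash
python3 -m crank '[{"travel":[-22.7,3.8,0],"dr":[-1.2,30,4.3],"jaw":8.78},{"travel":[-22.7,3.8,0],"dr":[-1.2,30,4.3],"jaw":8.78},{"travel":[-22.7,3.8,0],"dr":[-1.2,30,4.3],"jaw":8.78},{"travel":[-22.7,3.8,0],"dr":[-1.2,30,4.3],"jaw":8.78},{"travel":[-22.7,3.8,0],"dr":[-1.2,30,4.3],"jaw":8.78},{"travel":[-22.7,3.8,0],"dr":[-1.2,30,4.3],"jaw":8.78},{"travel":[-22.7,3.8,8],"dr":[-1.2,30,4.3],"jaw":8.78},{"travel":[-22.7,3.8,8],"dr":[-1.2,30,4.3],"jaw":8.78},{"travel":[-22.7,3.8,8],"dr":[-1.2,30,4.3],"jaw":8.78},{"travel":[-22.7,3.8,8],"dr":[-1.2,30,4.3],"jaw":8.78},{"travel":[-22.7,3.8,8],"dr":[-1.2,30,4.3],"jaw":8.78}]'; python3 - <<'E'
from h import *
print(robot.state()['qpos'])
for n in("top","side"): cv2.imwrite(f"pics/{n}1.png",robot.camera(n))
delta([.557,-.158,.0425],103.5,0,.13)
delta([.557,-.158,.0425],103.5,0,0)
E
```

```text
time_s: 2.35
eef_pos: [0.5666, -0.195, 0.1585]
orientation: [-0.203, 0.597, 0.759, 0.161]
force: [0.6, -0.6, 0.3]
width: 1.002
[-0.60645848  0.42416074  0.98240587  0.39793805  2.10446488 -0.70402825]
TCP [ 0.5665 -0.1975  0.1549] travel cm [-0.42 -0.12  0.39] dr [0.21 0.23 0.22]
TCP [ 0.5513 -0.1343  0.0423] travel cm [-0.37 -0.17 13.39] dr [0.21 0.23 0.22]
```

View pics/top1.png

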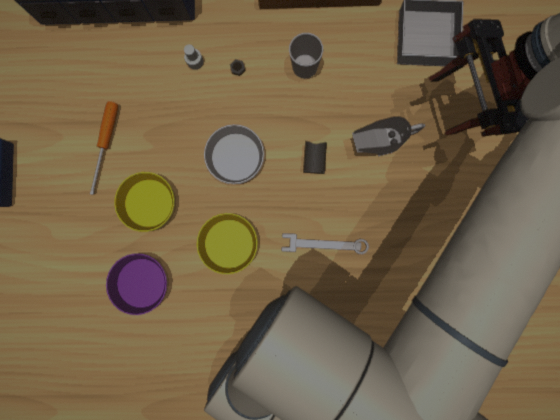

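View pics/side1.png

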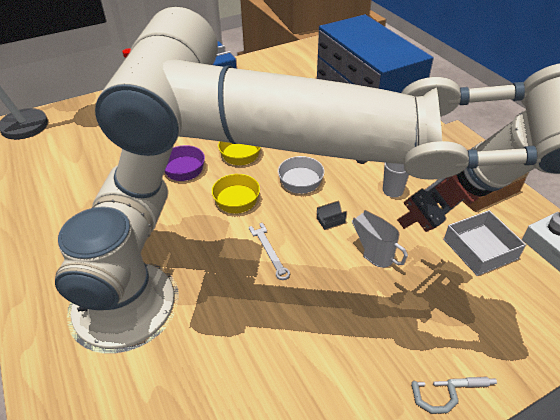

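Top: fingertips at (432,80) and (447,133) straddle the line through the jug's axis and handle. Side: the way in is clear. Next I advance along the tool axis.

```bash
python3 -m crank '[{"travel":[0,0,0],"dr":[0,0,0],"jaw":8.78},{"travel":[0,0,2.5],"dr":[0,0,0],"jaw":8.78},{"travel":[0,0,5],"dr":[0,0,0],"jaw":8.78},{"travel":[0,0,7],"dr":[0,0,0],"jaw":8.78},{"travel":[0,0,8],"dr":[0,0,0],"jaw":8.78},{"travel":[0,0,8],"dr":[0,0,0],"jaw":8.78},{"travel":[0,0,8],"dr":[0,0,0],"jaw":8.78}]'; python3 - <<'E'
from h import *
for n in("top","side"): 
    i=robot.camera(n);u,v=(385,137) if n=='top' else (385,235)
    cv2.imwrite(f"pics/{n}2.png",cv2.resize(i[v-60:v+60,u-75:u+75],None,fx=5,fy=5,interpolation=cv2.INTER_CUBIC))
delta([.557,-.158,.0425],103.5,0,0)
E
```

```text
time_s: 3.03
eef_pos: [0.5573, -0.1568, 0.0885]
orientation: [-0.202, 0.598, 0.759, 0.161]
force: [-0.0, -0.4, 0.7]
width: 1.001
TCP [ 0.5513 -0.1343  0.0423] travel cm [-0.25 -0.1   5.26] dr [0.15 0.12 0.1 ]
```

View pics/top2.png

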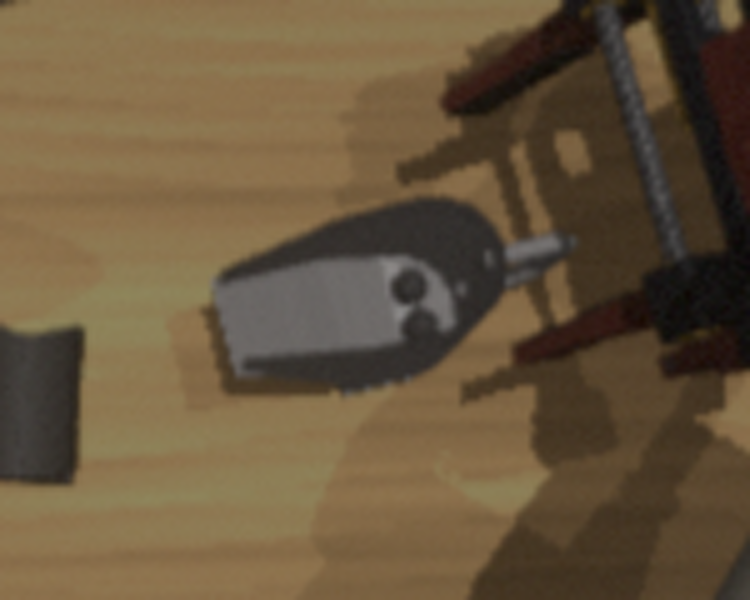

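View pics/side2.png

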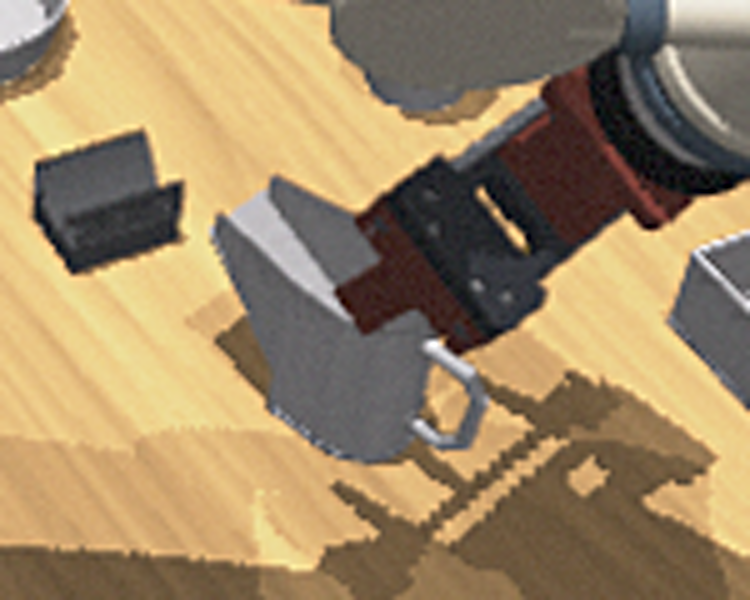

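```bash
python3 - <<'E'
from h import *
p,r=cur();z=p[2]
for px in((452,105),(517,352),(600,5),(640,300)):
    u,v=310+(px[0]+.5)/5-.5,77+(px[1]+.5)/5-.5
    print(px,onz('top',u,v,.0885), onz('top',u,v,.12))
def im(p): u,v=proj('top',p); return ((u-310)*5,(v-77)*5)
print('TCP',im(p), 'tips', [im(p+r.apply([0,s*.044,0])) for s in(1,-1)],'backs',[im(p+r.apply([0,s*.0575,0])) for s in(1,-1)])
J=jugR(103.5,0)
for q in([0,0,.0425],[0,.028,.0425],[0,-.028,.0425],[.03,.028,.0425],[.03,-.028,.0425],[-.028,0,.0425],[.083,0,.031]): print(q,im(np.array([.557,-.158,.0425])+J.apply(q)))
E
```

```text
(452, 105) [ 0.61997886 -0.16603298  0.0885    ] [ 0.60990419 -0.15877703  0.12      ]
(517, 352) [ 0.52241902 -0.187288    0.0885    ] [ 0.51567296 -0.17930686  0.12      ]
(600, 5) [ 0.65819054 -0.22446266  0.0885    ] [ 0.64681213 -0.21521317  0.12      ]
(640, 300) [ 0.54160857 -0.23490369  0.0885    ] [ 0.53420778 -0.22529796  0.12      ]
TCP (np.float64(433.9326608959462), np.float64(260.84860546554535)) tips [(np.float64(403.2691429795807), np.float64(152.64765040167896)), (np.float64(464.83684335383344), np.float64(369.898782504324))] backs [(np.float64(393.9088332089284), np.float64(119.61835286182591)), (np.float64(474.3674936169643), np.float64(403.52915275939733))]
[0, 0, 0.0425] (np.float64(433.03380025343927), np.float64(265.5177058417314))
[0, 0.028, 0.0425] (np.float64(452.6160250165455), np.float64(334.48008281920835))
[0, -0.028, 0.0425] (np.float64(413.5520164173417), np.float64(196.9090499126088))
[0.03, 0.028, 0.0425] (np.float64(377.18364313470516), np.float64(354.04111528861733))
[0.03, -0.028, 0.0425] (np.float64(338.5165472346722), np.float64(216.40536576573098))
[-0.028, 0, 0.0425] (np.float64(503.2868701231416), np.float64(247.28183392571182))
[0.083, 0, 0.031] (np.float64(221.23707724167105), np.float64(326.2499563541826))
```

```bash
python3 - <<'E'
from h import *
def tri(a,b):
    (o1,d1),(o2,d2)=ray('top',*a),ray('side',*b)
    A=np.c_[d1,-d2];t=np.linalg.lstsq(A,o2-o1,rcond=None)[0];x,y=o1+t[0]*d1,o2+t[1]*d2
    return (x+y)/2,np.linalg.norm(x-y)
p,r=cur()
for b in((335,292),(348,313),(362,332)):
    X,e=tri((310+517/5,77+354/5),(310+b[0]/5,175+b[1]/5));print(X,e,'tool frame mm',r.inv().apply(X-p)*1000)
P=lambda q:[round(float(k),1) for k in ((proj('side',p+r.apply(q))[0]-310)*5,(proj('side',p+r.apply(q))[1]-175)*5)]
for z in(0,-.01,-.02,-.03): print(z,P([.01,-.05,z]),P([-.01,-.05,z]), 'top',[round(float((k-o)*5)) for k,o in zip(proj('top',p+r.apply([0,-.05,z])),(310,77))],[round(float((k-o)*5)) for k,o in zip(proj('top',p+r.apply([0,.05,z])),(310,77))])
E
```

```text
[ 0.51304682 -0.17866731  0.12516433] 2.006303614859743e-05 tool frame mm [  9.24040471 -48.33079993 -36.41666177]
[ 0.51696091 -0.1824125   0.1133003 ] 0.002990589199099708 tool frame mm [ -0.62532004 -45.43807612 -28.39160083]
[ 0.52097874 -0.18610497  0.10231256] 0.006642526265768941 tool frame mm [-10.03123451 -42.42939612 -21.11257568]
0 [289.2, 319.2] [317.6, 357.5] top [469, 385] [399, 138]
-0.01 [300.5, 312.0] [329.1, 350.6] top [487, 377] [416, 128]
-0.02 [312.0, 304.7] [340.9, 343.7] top [505, 369] [434, 118]
-0.03 [323.7, 297.3] [352.9, 336.6] top [524, 361] [451, 107]
```

Measured against both views, the tips of the open fingers sit about 28 mm behind the TCP, because the linkage retracts as it opens. I'll go about 8 mm deeper to compensate and then close.

```bash
python3 -m crank '[{"travel":[-0.2,0,2],"dr":[0,0,0],"jaw":8.78},{"travel":[-0.2,0,4],"dr":[0,0,0],"jaw":8.78},{"travel":[-0.2,0,5],"dr":[0,0,0],"jaw":8.78},{"travel":[-0.2,0,5.8],"dr":[0,0,0],"jaw":8.78},{"travel":[-0.2,0,5.8],"dr":[0,0,0],"jaw":8.78},{"travel":[-0.2,0,5.8],"dr":[0,0,0],"jaw":8.78}]'; python3 - <<'E'
from h import *
for n in("top","side"): 
    i=robot.camera(n);u,v=(385,137) if n=='top' else (385,235)
    cv2.imwrite(f"pics/{n}3.png",cv2.resize(i[v-60:v+60,u-75:u+75],None,fx=5,fy=5,interpolation=cv2.INTER_CUBIC))
delta([.557,-.158,.0425],103.5,0,-.008)
E
```

```text
time_s: 3.63
eef_pos: [0.5509, -0.1304, 0.0365]
orientation: [-0.203, 0.598, 0.759, 0.161]
force: [0.1, 0.4, -0.3]
width: 1.004
TCP [ 0.5504 -0.1304  0.0354] travel cm [-0.03 -0.07  0.17] dr [0.11 0.06 0.07]
```

View pics/top3.png

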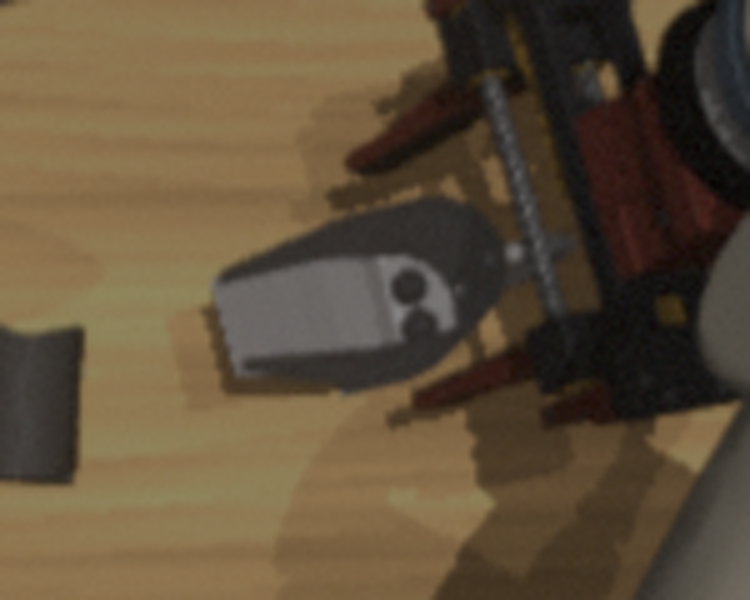

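View pics/side3.png

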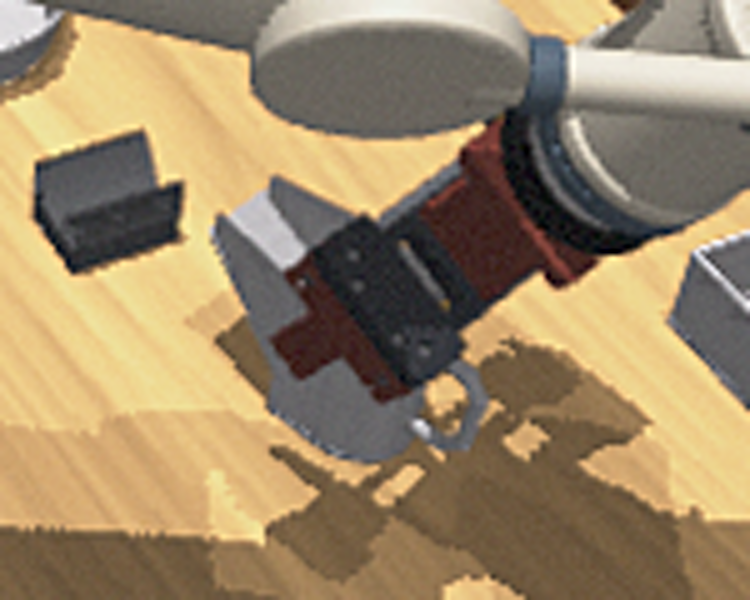

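```bash
python3 -m crank '[{"travel":[0,0,0],"dr":[0,0,0],"jaw":4},{"travel":[0,0,0],"dr":[0,0,0],"jaw":4},{"travel":[0,0,0],"dr":[0,0,0],"jaw":4},{"travel":[0,0,0],"dr":[0,0,0],"jaw":4},{"travel":[0,0,0],"dr":[0,0,0],"jaw":4},{"travel":[0,0,0],"dr":[0,0,0],"jaw":4},{"travel":[0,0,0],"dr":[0,0,0],"jaw":4},{"travel":[0,0,0],"dr":[0,0,0],"jaw":4}]'; python3 - <<'E'
from h import *
print(robot.state()['force'])
for n in("top","side"): 
    i=robot.camera(n);u,v=(385,137) if n=='top' else (385,235)
    cv2.imwrite(f"pics/{n}4.png",cv2.resize(i[v-60:v+60,u-75:u+75],None,fx=5,fy=5,interpolation=cv2.INTER_CUBIC))
E
```

```text
time_s: 4.4
eef_pos: [0.5505, -0.1302, 0.0359]
orientation: [-0.203, 0.598, 0.759, 0.16]
force: [-0.6, -0.5, -0.4]
width: 0.631
[-0.58481252 -0.50284039 -0.40848595]
```

View pics/top4.png

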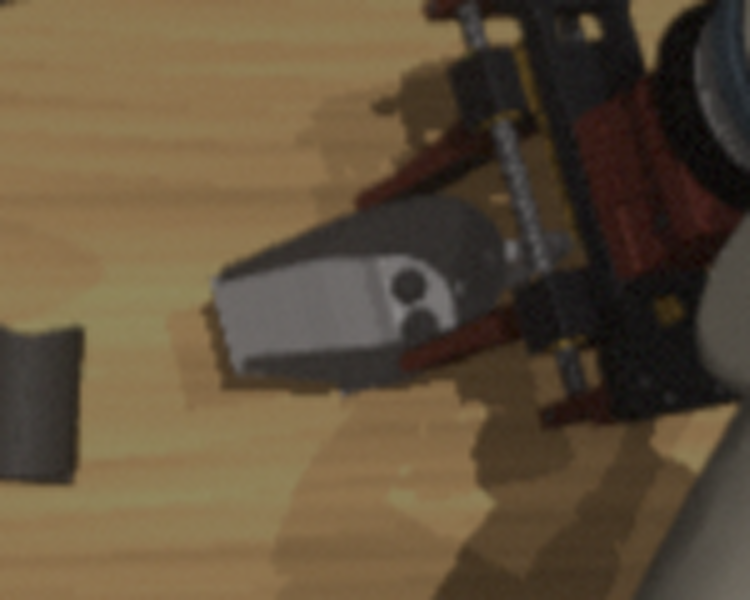

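View pics/side4.png

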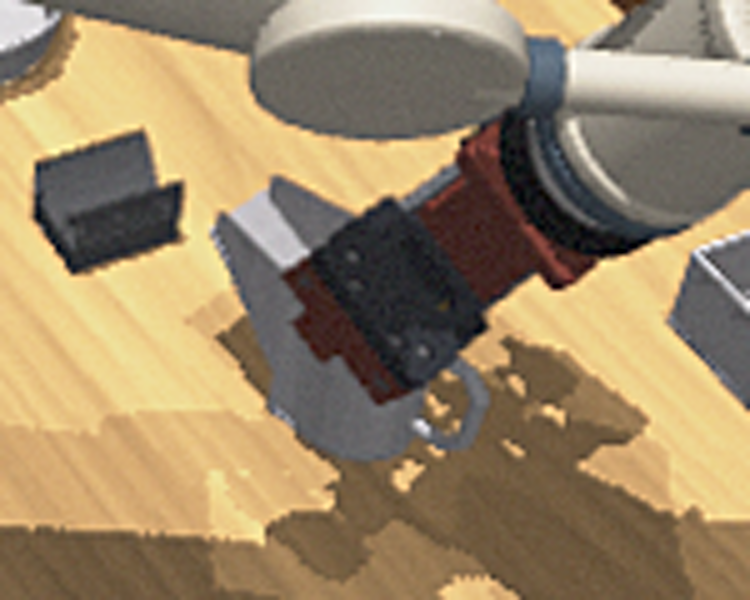

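```bash
python3 - <<'E'
from h import *
J=jugR(103.5,0);C=np.array([.557,-.158,.0425]);p,r=cur()
for b in((295,310),(325,360),(318,293),(350,340),(283,270),(378,402)):
  for y in(.03,.04):
    o,d=ray('side',310+b[0]/5,175+b[1]/5);o2=J.inv().apply(o-C);d2=J.inv().apply(d);X=o2+d2*(y-o2[1])/d2[1]
    print(b,y,'jug mm',(X*1000).round(1),'tool',(r.inv().apply(C+J.apply(X)-p)*1000).round(1))
E
```

```text
(295, 310) 0.03 jug mm [19.8 30.  34.2] tool [ 12.9 -30.1 -39.7]
(295, 310) 0.04 jug mm [13.  40.  47.2] tool [ 13.5 -40.1 -54.3]
(325, 360) 0.03 jug mm [ 0.1 30.  17.9] tool [-12.4 -30.1 -35.4]
(325, 360) 0.04 jug mm [-6.4 40.  31.1] tool [-11.3 -40.1 -50.1]
(318, 293) 0.03 jug mm [ 9.7 30.  53.3] tool [ 13.7 -30.1 -61.3]
(318, 293) 0.04 jug mm [ 3.2 40.  66. ] tool [ 14.4 -40.1 -75.5]
(350, 340) 0.03 jug mm [-10.3  30.   39.8] tool [-10.4 -30.1 -59.6]
(350, 340) 0.04 jug mm [-16.6  40.   52.7] tool [ -9.3 -40.1 -73.9]
(283, 270) 0.03 jug mm [29.4 30.  52.1] tool [ 30.1 -30.1 -50.4]
(283, 270) 0.04 jug mm [22.5 40.  64.8] tool [ 30.5 -40.1 -64.8]
(378, 402) 0.03 jug mm [-30.   30.   16.1] tool [-39.3 -30.2 -48.9]
(378, 402) 0.04 jug mm [-35.9  40.   29.4] tool [-37.7 -40.2 -63.4]
```

```bash
python3 - <<'E'
from h import *
p,r=cur();J=jugR(103.5,0);C=np.array([.557,-.158,.0425])
def at(b,ax,val):
    o,d=ray('top',310+b[0]/5,77+b[1]/5);o=r.inv().apply(o-p);d=r.inv().apply(d);X=o+d*(val-o[ax])/d[ax]
    return (X*1000).round(1),(J.inv().apply(p+r.apply(X)-C)*1000).round(1)
for x in(-.02,0,.02): print('rod',x,at((525,245),0,x))
for b in((405,362),(360,205),(520,310),(490,95)):
  for x in(-.01,0,.01): print(b,x,at(b,0,x))
E
```

```text
rod -0.02 (array([-20. ,  -4.3, -85.6]), array([-31.6,   4.1,  57.5]))
rod 0 (array([   0. ,   -9.2, -104. ]), array([-23.5,   9.1,  83.4]))
rod 0.02 (array([  20. ,  -14.1, -122.4]), array([-15.4,  14. , 109.4]))
(405, 362) -0.01 (array([-10. , -27.9, -18. ]), array([10.8, 27.7,  4. ]))
(405, 362) 0 (array([  0. , -30. , -28.3]), array([14.3, 29.9, 17.9]))
(405, 362) 0.01 (array([ 10. , -32.2, -38.6]), array([17.8, 32.1, 31.8]))
(360, 205) -0.01 (array([-10. ,  38.8, -17.6]), array([ 11.1, -38.9,   3.7]))
(360, 205) 0 (array([  0. ,  35.7, -27.9]), array([ 14.6, -35.8,  17.6]))
(360, 205) 0.01 (array([ 10. ,  32.6, -38.2]), array([ 18.1, -32.7,  31.6]))
(520, 310) -0.01 (array([-10. , -28.5, -83.6]), array([-22. ,  28.4,  60.8]))
(520, 310) 0 (array([  0. , -30.7, -93. ]), array([-18. ,  30.5,  73.9]))
(520, 310) 0.01 (array([  10. ,  -32.8, -102.3]), array([-14. ,  32.7,  87. ]))
(490, 95) -0.01 (array([-10. ,  51.2, -98.6]), array([-29.4, -51.3,  73.8]))
(490, 95) 0 (array([   0. ,   47.9, -107.7]), array([-25.4, -48. ,  86.7]))
(490, 95) 0.01 (array([  10. ,   44.6, -116.9]), array([-21.3, -44.7,  99.7]))
```

```bash
python3 - <<'E'
import cv2,numpy as np
t=cv2.imread('pics/top1.png')[10:150,410:560];s=cv2.imread('pics/side1.png')[140:280,380:530]
a=np.hstack([cv2.resize(np.clip(t*1.8,0,255).astype(np.uint8),(400,373)),cv2.resize(s,(400,373))])
cv2.imwrite('pics/z1.png',a)
E
```

```text
(no output)
```

View pics/z1.png

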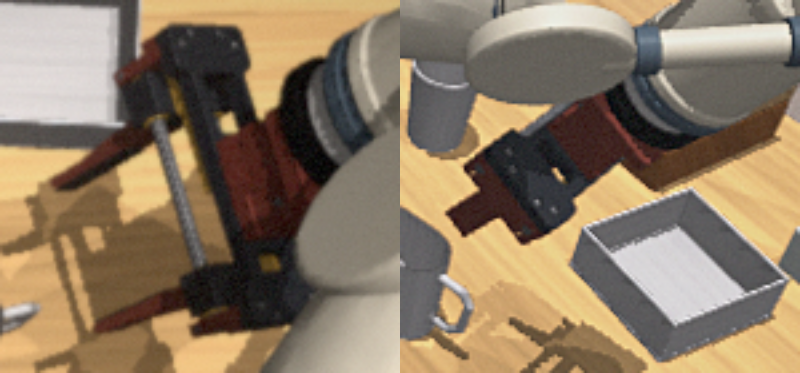

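The jaws stopped at 55.5 mm, on the jug. But both views put the fingertips about 35 mm short of the reported TCP, so the pads only hold the rim. I'll open, go deeper by what the pictures show, and check again.

```bash
python3 -m crank '[{"travel":[0,0,0],"dr":[0,0,0],"jaw":8.78},{"travel":[0,0,0],"dr":[0,0,0],"jaw":8.78},{"travel":[0,0,0],"dr":[0,0,0],"jaw":8.78},{"travel":[0,0,0],"dr":[0,0,0],"jaw":8.78},{"travel":[0,0,0.5],"dr":[0,0,0],"jaw":8.78},{"travel":[0,0,1],"dr":[0,0,0],"jaw":8.78},{"travel":[0,0,1.5],"dr":[0,0,0],"jaw":8.78},{"travel":[0,0,1.5],"dr":[0,0,0],"jaw":8.78}]'; python3 - <<'E'
from h import *
for n in("top","side"): 
    i=robot.camera(n);u,v=(385,137) if n=='top' else (385,235)
    cv2.imwrite(f"pics/{n}5.png",cv2.resize(i[v-60:v+60,u-75:u+75],None,fx=5,fy=5,interpolation=cv2.INTER_CUBIC))
a=np.hstack([cv2.resize(cv2.imread('pics/%s5.png'%n),(400,320)) for n in("top","side")]);a=np.clip(a*1.3,0,255).astype(np.uint8);cv2.imwrite('pics/z5.png',a)
E
```

```text
time_s: 5.17
eef_pos: [0.548, -0.1219, 0.0214]
orientation: [-0.204, 0.598, 0.759, 0.16]
force: [-0.4, -0.1, -0.3]
width: 0.998
```

View pics/z5.png

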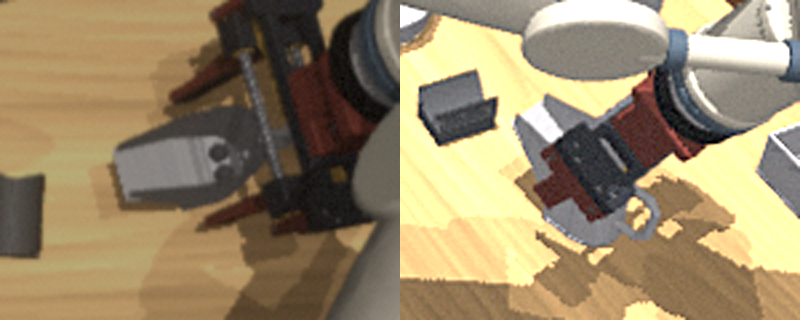

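```bash
python3 -m crank '[{"travel":[0,0,0.4],"dr":[0,0,0],"jaw":8.78},{"travel":[0,0,0.8],"dr":[0,0,0],"jaw":8.78},{"travel":[0,0,0.8],"dr":[0,0,0],"jaw":8.78},{"travel":[0,0,0.8],"dr":[0,0,0],"jaw":4},{"travel":[0,0,0.8],"dr":[0,0,0],"jaw":4},{"travel":[0,0,0.8],"dr":[0,0,0],"jaw":4},{"travel":[0,0,0.8],"dr":[0,0,0],"jaw":4},{"travel":[0,0,0.8],"dr":[0,0,0],"jaw":4},{"travel":[0,0,0.8],"dr":[0,0,0],"jaw":4},{"travel":[0,0,0.8],"dr":[0,0,0],"jaw":4}]'; python3 - <<'E'
from h import *
for n in("top","side"): 
    i=robot.camera(n);u,v=(385,137) if n=='top' else (385,235)
    cv2.imwrite(f"pics/{n}6.png",cv2.resize(i[v-60:v+60,u-75:u+75],None,fx=5,fy=5,interpolation=cv2.INTER_CUBIC))
a=np.hstack([cv2.resize(cv2.imread('pics/%s6.png'%n),(400,320)) for n in("top","side")]);a=np.clip(a*1.3,0,255).astype(np.uint8);cv2.imwrite('pics/z6.png',a)
E
```

```text
time_s: 6.1
eef_pos: [0.5479, -0.1191, 0.0161]
orientation: [-0.203, 0.598, 0.759, 0.161]
force: [-2.2, 0.2, 0.8]
width: 0.635
```

View pics/z6.png

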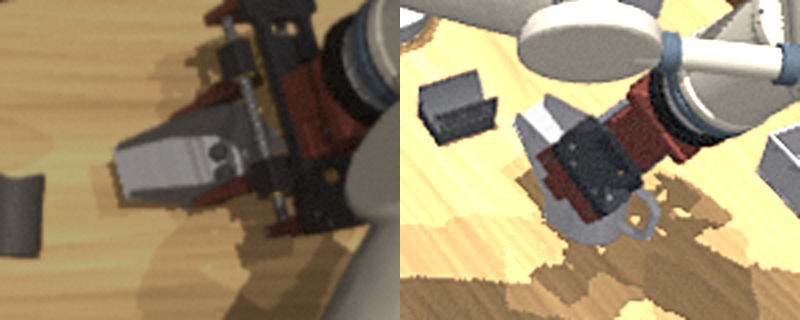

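View pics/side6.png

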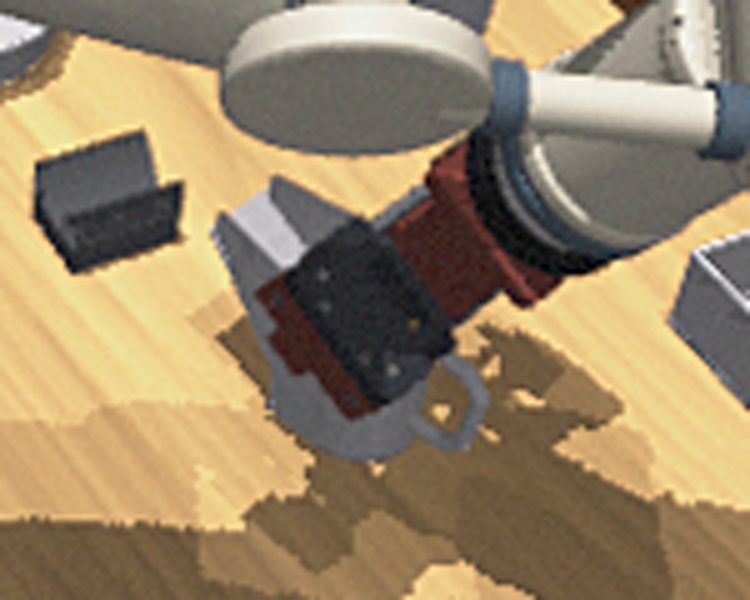

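```bash
cat >> h.py <<'E'
import os
if os.path.exists('g.npz'):
    g=np.load('g.npz');REL_P=g['p'];REL_R=R.from_quat(g['q'])
def jd(C,yaw,tip,frm=None):
    "travel/dr to bring jug to pose; tool = jug * REL"
    p,r=frm or cur();J=jugR(yaw,tip);P=np.array(C)+J.apply(REL_P);Q=J*REL_R
    print('TCP',P.round(4),'travel',(r.inv().apply(P-p)*100).round(2),'dr',np.degrees((r.inv()*Q).as_rotvec()).round(2));return P,Q
def jnow():
    p,r=cur();J=r*REL_R.inv();return p-J.apply(REL_P),J.as_matrix()
E
python3 - <<'E'
from h import *
p,r=cur();J=jugR(103.5,0)
np.savez('g.npz',p=J.inv().apply(p-np.array([.557,-.158,.0425])),q=(J.inv()*r).as_quat())
E
python3 - <<'E'
from h import *
jd([.557,-.158,.0625],103.5,0)
jd([.557,-.158,.1125],103.5,0)
E
```

```text
TCP [ 0.5478 -0.1191  0.036 ] travel [ 1.    0.   -1.73] dr [0. 0. 0.]
TCP [ 0.5478 -0.1191  0.086 ] travel [ 3.5   0.01 -6.06] dr [0. 0. 0.]
```

```bash
python3 -m crank '[{"travel":[0.2,0,-0.4],"dr":[0,0,0],"jaw":4},{"travel":[0.5,0,-0.9],"dr":[0,0,0],"jaw":4},{"travel":[1,0,-1.7],"dr":[0,0,0],"jaw":4},{"travel":[1.5,0,-2.6],"dr":[0,0,0],"jaw":4},{"travel":[2,0,-3.5],"dr":[0,0,0],"jaw":4},{"travel":[2.5,0,-4.3],"dr":[0,0,0],"jaw":4},{"travel":[3,0,-5.2],"dr":[0,0,0],"jaw":4},{"travel":[3.5,0,-6.1],"dr":[0,0,0],"jaw":4},{"travel":[3.5,0,-6.1],"dr":[0,0,0],"jaw":4},{"travel":[3.5,0,-6.1],"dr":[0,0,0],"jaw":4}]'; python3 - <<'E'
from h import *
for n in("top","side"): cv2.imwrite(f"pics/{n}7.png",robot.camera(n))
a=np.hstack([cv2.resize(cv2.imread('pics/%s7.png'%n)[v-60:v+60,u-75:u+75],(400,320)) for n,u,v in(("top",400,130),("side",385,215))]);a=np.clip(a*1.3,0,255).astype(np.uint8);cv2.imwrite('pics/z7.png',a)
print(jnow())
E
```

```text
time_s: 7.03
eef_pos: [0.5483, -0.1195, 0.0872]
orientation: [-0.202, 0.598, 0.759, 0.161]
force: [0.4, 0.1, -3.8]
width: 0.634
(array([ 0.55682486, -0.1580435 ,  0.1121197 ]), array([[-2.33361974e-01, -9.72389635e-01,  7.66523739e-04],
       [ 9.72389784e-01, -2.33362307e-01, -3.76903317e-04],
       [ 5.45374627e-04,  6.57404950e-04,  9.99999635e-01]]))
```

View pics/z7.png

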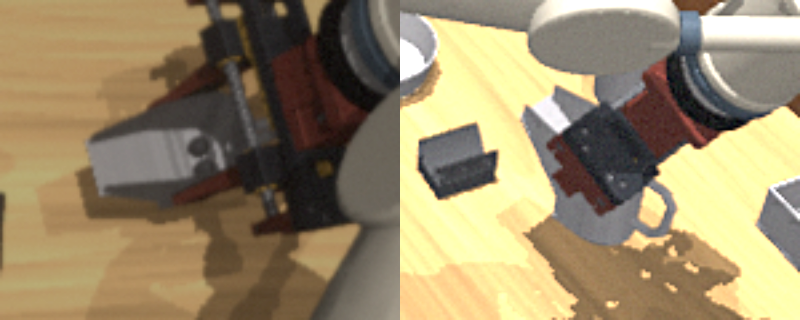

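```bash
cat >> h.py <<'E'
def pour(th,lz,yaw=93.,d=.040,frm=None):
    t=np.radians(th);y=np.radians(yaw);u=np.array([np.cos(y),np.sin(y)])
    f=.083*np.cos(t)+.031*np.sin(t);z=-.083*np.sin(t)+.031*np.cos(t)
    c=DISH-u*(d+f);C=[*c,lz-z];print(th,'C',np.round(C,4),end=' ');return jd(C,yaw,th,frm)
E
python3 - <<'E'
from h import *
A=pour(0,.145)
print(A[1].apply([1,0,0]))
E
```

```text
0 C [0.5344 0.0412 0.114 ] TCP [0.5325 0.0811 0.0875] travel [17.25  3.21  9.76] dr [-5.28 -0.04  9.07]
[-0.04602854  0.86472179  0.50013758]
```

```bash
python3 -m crank '[{"travel":[1,0.2,0.6],"dr":[-0.3,0,0.5],"jaw":4},{"travel":[3,0.6,1.7],"dr":[-0.9,0,1.6],"jaw":4},{"travel":[5,0.9,2.8],"dr":[-1.5,0,2.6],"jaw":4},{"travel":[7,1.3,4],"dr":[-2.1,0,3.7],"jaw":4},{"travel":[9,1.7,5.1],"dr":[-2.7,0,4.7],"jaw":4},{"travel":[11,2,6.2],"dr":[-3.3,0,5.8],"jaw":4},{"travel":[13,2.4,7.4],"dr":[-4,0,6.8],"jaw":4},{"travel":[15,2.8,8.5],"dr":[-4.6,0,7.9],"jaw":4},{"travel":[16.5,3.1,9.3],"dr":[-5,0,8.7],"jaw":4},{"travel":[17.2,3.2,9.8],"dr":[-5.3,0,9.1],"jaw":4},{"travel":[17.2,3.2,9.8],"dr":[-5.3,0,9.1],"jaw":4},{"travel":[17.2,3.2,9.8],"dr":[-5.3,0,9.1],"jaw":4}]'; python3 - <<'E'
from h import *
for n in("top","side"): cv2.imwrite(f"pics/{n}8.png",robot.camera(n))
a=np.hstack([cv2.resize(cv2.imread('pics/%s8.png'%n)[v-70:v+70,u-87:u+88],(400,320)) for n,u,v in(("top",290,150),("side",330,180))]);a=np.clip(a*1.3,0,255).astype(np.uint8);cv2.imwrite('pics/z8.png',a)
print(jnow(),robot.state()['qpos'])
p0=cur()
A=pour(12,.14);pour(25,.125);pour(38,.1)
E
```

```text
time_s: 8.13
eef_pos: [0.5321, 0.081, 0.087]
orientation: [-0.188, 0.665, 0.701, 0.178]
force: [-0.4, -0.6, -3.9]
width: 0.639
(array([0.53456658, 0.04009205, 0.11358544]), array([[-5.12963359e-02, -9.98683463e-01, -1.64359649e-04],
       [ 9.98683476e-01, -5.12963346e-02, -1.23201393e-05],
       [ 3.87287187e-06, -1.64775243e-04,  9.99999986e-01]])) [-0.26612954 -0.00918045  1.60115403  0.50050332  1.70843502 -0.28824429]
12 C [0.5347 0.0365 0.1269] TCP [0.5331 0.0701 0.0927] travel [-0.58 -0.01 -0.98] dr [  0.04 -12.    -0.06]
25 C [0.5347 0.0359 0.132 ] TCP [0.5336 0.0609 0.0911] travel [-1.46 -0.01 -1.3 ] dr [  0.04 -25.    -0.07]
38 C [0.5345 0.0397 0.1267] TCP [0.5339 0.0549 0.0812] travel [-2.48 -0.01 -0.75] dr [  0.05 -38.    -0.07]
```

View pics/z8.png

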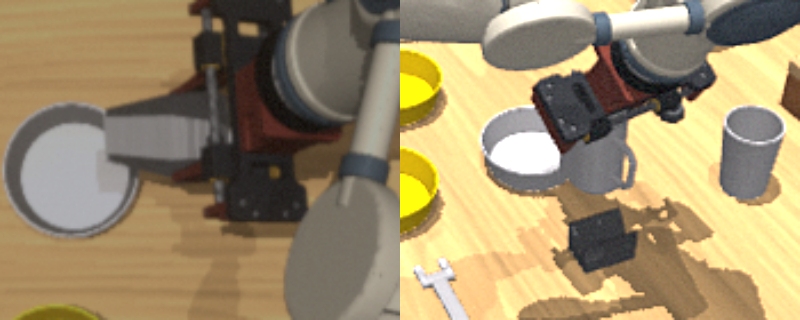

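```bash
python3 - <<'E'
from h import *
C,J=jnow();L=C+J@[.083,0,.031];print(L,proj('top',L),'ray',onz('top',249.8,139.9,L[2]))
E
```

```text
[0.53030389 0.1229824  0.14458576] (np.float64(248.98756652185523), np.float64(139.83215109087953)) ray [0.53014434 0.12149999 0.14458576]
```

The measured lip, (0.530, 0.1215), agrees with the predicted position to 1.5 mm, and the spout points at the dish. Now I tip to 38°.

```bash
python3 -m crank '[{"travel":[-0.15,0,-0.25],"dr":[0,-3,0],"jaw":4},{"travel":[-0.3,0,-0.5],"dr":[0,-6,0],"jaw":4},{"travel":[-0.45,0,-0.75],"dr":[0,-9,0],"jaw":4},{"travel":[-0.6,0,-1],"dr":[0,-12,0],"jaw":4},{"travel":[-0.8,0,-1.1],"dr":[0,-15,0],"jaw":4},{"travel":[-1,0,-1.2],"dr":[0,-18,0],"jaw":4},{"travel":[-1.25,0,-1.3],"dr":[0,-22,0],"jaw":4},{"travel":[-1.5,0,-1.3],"dr":[0,-25,0],"jaw":4},{"travel":[-1.7,0,-1.2],"dr":[0,-28,0],"jaw":4},{"travel":[-2,0,-1.1],"dr":[0,-32,0],"jaw":4},{"travel":[-2.2,0,-0.9],"dr":[0,-35,0],"jaw":4},{"travel":[-2.5,0,-0.75],"dr":[0,-38,0],"jaw":4},{"travel":[-2.5,0,-0.75],"dr":[0,-38,0],"jaw":4},{"travel":[-2.5,0,-0.75],"dr":[0,-38,0],"jaw":4}]'; python3 - <<'E'
from h import *
for n in("top","side"): cv2.imwrite(f"pics/{n}9.png",robot.camera(n))
a=np.hstack([cv2.resize(cv2.imread('pics/%s9.png'%n)[v-70:v+70,u-87:u+88],(400,320)) for n,u,v in(("top",290,150),("side",330,180))]);a=np.clip(a*1.3,0,255).astype(np.uint8);cv2.imwrite('pics/z9.png',a)
C,J=jnow();print(C,J[2],C+J@[.083,0,.031],robot.state()['qpos'])
for a in((38,.065),(42,.063),(50,.06),(64,.056)):pour(*a)
E
```

```text
time_s: 9.4
eef_pos: [0.5338, 0.0557, 0.0808]
orientation: [0.05, 0.687, 0.724, -0.047]
force: [0.8, -0.5, -3.7]
width: 0.638
[0.53474188 0.03963298 0.12687704] [-6.14187501e-01 -6.91086189e-04  7.89159829e-01] [0.53049513 0.12406635 0.10036343] [ 0.13735241 -0.05957891  1.57473313 -0.13747342  1.6367115   0.07782634]
38 C [0.5345 0.0397 0.0917] TCP [0.5339 0.0549 0.0462] travel [ 0.48 -0.03  3.49] dr [ 0.02 -0.11 -0.11]
42 C [0.5344 0.0417 0.0955] TCP [0.534  0.0537 0.0491] travel [ 0.33 -0.03  3.22] dr [ 0.02 -4.11 -0.12]
50 C [0.5341 0.0471 0.1037] TCP [0.534  0.0525 0.056 ] travel [ 0.11 -0.03  2.55] dr [  0.02 -12.11  -0.12]
64 C [0.5335 0.0599 0.117 ] TCP [0.534  0.0537 0.0695] travel [ 0.04 -0.03  1.2 ] dr [ 2.000e-02 -2.611e+01 -1.300e-01]
```

View pics/z9.png

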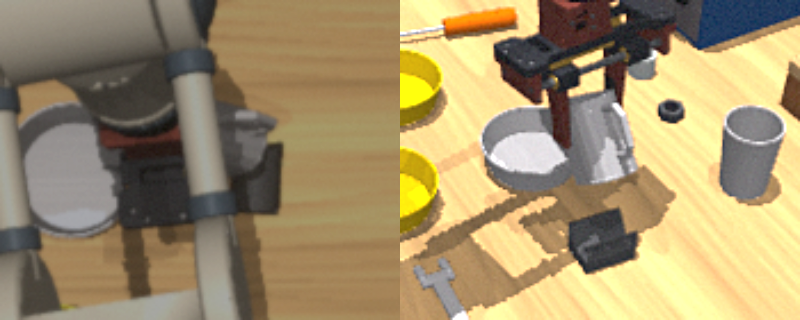

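```bash
python3 -m crank '[{"travel":[0.1,0,0.7],"dr":[0,0,0],"jaw":4},{"travel":[0.2,0,1.5],"dr":[0,0,0],"jaw":4},{"travel":[0.3,0,2.3],"dr":[0,-1,0],"jaw":4},{"travel":[0.4,0,3],"dr":[0,-2,0],"jaw":4},{"travel":[0.35,0,3.3],"dr":[0,-3,0],"jaw":4},{"travel":[0.33,0,3.2],"dr":[0,-4,0],"jaw":4},{"travel":[0.3,0,3.15],"dr":[0,-5,0],"jaw":4},{"travel":[0.27,0,3.1],"dr":[0,-5.7,0],"jaw":4},{"travel":[0.25,0,3.05],"dr":[0,-6.4,0],"jaw":4},{"travel":[0.23,0,2.95],"dr":[0,-7.1,0],"jaw":4},{"travel":[0.2,0,2.9],"dr":[0,-7.8,0],"jaw":4},{"travel":[0.18,0,2.85],"dr":[0,-8.5,0],"jaw":4},{"travel":[0.16,0,2.8],"dr":[0,-9.2,0],"jaw":4},{"travel":[0.14,0,2.75],"dr":[0,-10,0],"jaw":4},{"travel":[0.13,0,2.65],"dr":[0,-10.8,0],"jaw":4},{"travel":[0.12,0,2.6],"dr":[0,-11.5,0],"jaw":4},{"travel":[0.11,0,2.55],"dr":[0,-12.1,0],"jaw":4},{"travel":[0.11,0,2.55],"dr":[0,-12.1,0],"jaw":4}]'; python3 - <<'E'
from h import *
for n in("top","side"): cv2.imwrite(f"pics/{n}10.png",robot.camera(n))
a=np.hstack([cv2.resize(cv2.imread('pics/%s10.png'%n)[v-70:v+70,u-87:u+88],(400,320)) for n,u,v in(("top",240,150),("side",310,170))]);a=np.clip(a*1.3,0,255).astype(np.uint8);cv2.imwrite('pics/z10.png',a)
C,J=jnow();print(C,J[2],C+J@[.083,0,.031],robot.state()['qpos'])
for a in((57,.058),(64,.056)):pour(*a)
E
```

```text
time_s: 11.0
eef_pos: [0.5341, 0.0534, 0.0559]
orientation: [0.127, 0.678, 0.714, -0.12]
force: [-0.3, 0.9, -3.5]
width: 0.638
[0.5342207  0.04774352 0.10359814] [-0.76699341 -0.00109381  0.64165404] [0.53028351 0.12467699 0.05982896] [ 0.27728643  0.00436137  1.59285409 -0.34194391  1.62132649  0.22077608]
57 C [0.5338 0.0529 0.1107] TCP [0.534  0.0525 0.0628] travel [-0.29 -0.02 -0.62] dr [ 0.05 -6.92 -0.06]
64 C [0.5335 0.0599 0.117 ] TCP [0.534  0.0537 0.0695] travel [-0.41 -0.02 -1.29] dr [  0.05 -13.92  -0.07]
```

View pics/z10.png

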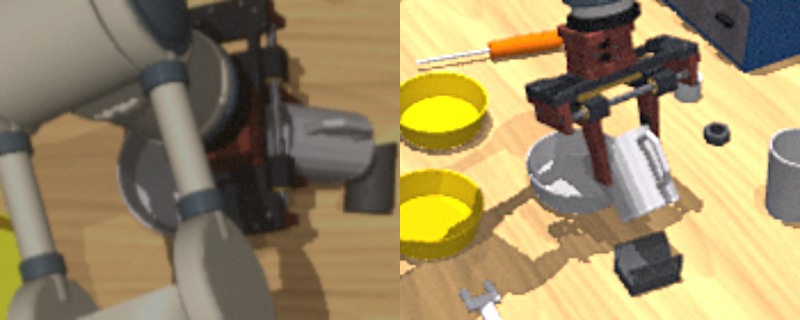

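```bash
python3 -m crank '[{"travel":[-0.05,0,-0.1],"dr":[0,-1,0],"jaw":4},{"travel":[-0.1,0,-0.2],"dr":[0,-2,0],"jaw":4},{"travel":[-0.13,0,-0.28],"dr":[0,-3,0],"jaw":4},{"travel":[-0.18,0,-0.37],"dr":[0,-4,0],"jaw":4},{"travel":[-0.22,0,-0.46],"dr":[0,-5,0],"jaw":4},{"travel":[-0.26,0,-0.55],"dr":[0,-6,0],"jaw":4},{"travel":[-0.3,0,-0.63],"dr":[0,-7,0],"jaw":4},{"travel":[-0.33,0,-0.8],"dr":[0,-9,0],"jaw":4},{"travel":[-0.37,0,-1],"dr":[0,-11,0],"jaw":4},{"travel":[-0.4,0,-1.2],"dr":[0,-13,0],"jaw":4},{"travel":[-0.41,0,-1.3],"dr":[0,-14.5,0],"jaw":4},{"travel":[-0.41,0,-1.3],"dr":[0,-14.5,0],"jaw":4},{"travel":[-0.41,0,-1.3],"dr":[0,-14.5,0],"jaw":4},{"travel":[-0.41,0,-1.3],"dr":[0,-14.5,0],"jaw":4},{"travel":[-0.41,0,-1.3],"dr":[0,-14.5,0],"jaw":4},{"travel":[-0.41,0,-1.3],"dr":[0,-14.5,0],"jaw":4}]'; python3 - <<'E'
from h import *
for n in("top","side"): cv2.imwrite(f"pics/{n}11.png",robot.camera(n))
a=np.hstack([cv2.resize(cv2.imread('pics/%s11.png'%n)[v-70:v+70,u-87:u+88],(400,320)) for n,u,v in(("top",240,150),("side",310,170))]);a=np.clip(a*1.3,0,255).astype(np.uint8);cv2.imwrite('pics/z11.png',a)
C,J=jnow();print(C,J[2],C+J@[.083,0,.031],robot.state()['qpos'])
pour(45,.09,d=.045);pour(20,.14,d=.06);jd([.533,.02,.13],93,0)
E
```

```text
time_s: 12.43
eef_pos: [0.5343, 0.0533, 0.07]
orientation: [0.216, 0.658, 0.692, -0.204]
force: [0.2, -0.3, -3.0]
width: 0.638
[0.53361417 0.05998157 0.11736225] [-0.90304727 -0.00192215  0.42953688] [0.53050027 0.1235516  0.05572497] [ 0.42184184  0.1037475   1.54532826 -0.56387615  1.70998685  0.35304704]
45 C [0.5346 0.0386 0.1268] TCP [0.5343 0.0481 0.0798] travel [-0.99 -0.02 -0.52] dr [ 0.05 19.56 -0.12]
20 C [0.5358 0.0156 0.1393] TCP [0.5345 0.0441 0.1007] travel [-2.51 -0.02 -2.02] dr [ 0.06 44.56 -0.09]
TCP [0.5311 0.0599 0.1035] travel [-1.35 -0.27 -3.16] dr [ 0.07 64.56 -0.07]
```

View pics/z11.png

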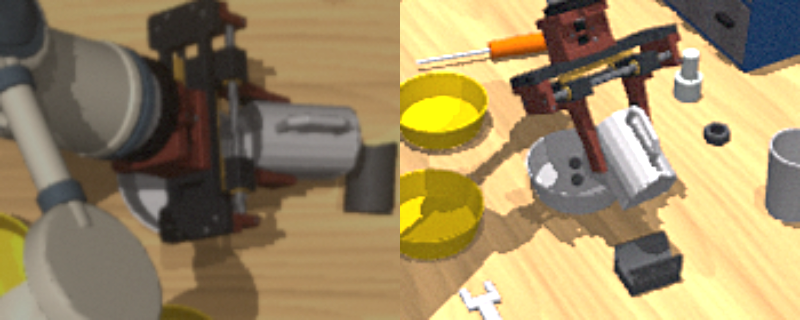

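Side view: both balls, at about (577,163) and (577,180) in the crop, lie in the dish. Now I raise the jug and bring it upright again.

```bash
python3 -m crank '[{"travel":[-0.3,0,-0.2],"dr":[0,6,0],"jaw":4},{"travel":[-0.6,0,-0.4],"dr":[0,12,0],"jaw":4},{"travel":[-1,0,-0.5],"dr":[0,19,0],"jaw":4},{"travel":[-1.4,0,-0.9],"dr":[0,25,0],"jaw":4},{"travel":[-1.8,0,-1.3],"dr":[0,32,0],"jaw":4},{"travel":[-2.2,0,-1.7],"dr":[0,38,0],"jaw":4},{"travel":[-2.5,0,-2],"dr":[0,44.5,0],"jaw":4},{"travel":[-2.3,-0.1,-2.4],"dr":[0,50,0],"jaw":4},{"travel":[-1.9,-0.2,-2.8],"dr":[0,56,0],"jaw":4},{"travel":[-1.5,-0.2,-3.1],"dr":[0,62,0],"jaw":4},{"travel":[-1.35,-0.27,-3.2],"dr":[0,64.6,0],"jaw":4},{"travel":[-1.35,-0.27,-3.2],"dr":[0,64.6,0],"jaw":4},{"travel":[-1.35,-0.27,-3.2],"dr":[0,64.6,0],"jaw":4}]'; python3 - <<'E'
from h import *
C,J=jnow();print(C,J[2])
jd([.557,-.158,.10],103.5,0)
E
```

```text
time_s: 13.62
eef_pos: [0.5308, 0.0591, 0.1029]
orientation: [-0.187, 0.666, 0.7, 0.178]
force: [-0.1, -0.3, -3.4]
width: 0.637
[0.53261251 0.01923896 0.12942451] [-1.84892150e-03  9.60487239e-04  9.99997829e-01]
TCP [ 0.5478 -0.1191  0.0735] travel [-16.97   0.81  -6.37] dr [ 5.26  0.11 -9.24]
```

```bash
python3 -m crank '[{"travel":[-1,0,-0.4],"dr":[0.3,0,-0.5],"jaw":4},{"travel":[-3,0.1,-1.1],"dr":[0.9,0,-1.6],"jaw":4},{"travel":[-5,0.2,-1.9],"dr":[1.5,0,-2.7],"jaw":4},{"travel":[-7.5,0.4,-2.8],"dr":[2.3,0,-4],"jaw":4},{"travel":[-10,0.5,-3.8],"dr":[3.1,0,-5.4],"jaw":4},{"travel":[-12.5,0.6,-4.7],"dr":[3.9,0,-6.8],"jaw":4},{"travel":[-14.5,0.7,-5.4],"dr":[4.5,0,-7.9],"jaw":4},{"travel":[-16,0.8,-6],"dr":[5,0,-8.7],"jaw":4},{"travel":[-17,0.8,-6.4],"dr":[5.3,0.1,-9.2],"jaw":4},{"travel":[-17,0.8,-6.4],"dr":[5.3,0.1,-9.2],"jaw":4},{"travel":[-17,0.8,-6.4],"dr":[5.3,0.1,-9.2],"jaw":4}]'; python3 - <<'E'
from h import *
C,J=jnow();print(C,J[2])
for n in("top","side"): cv2.imwrite(f"pics/{n}12.png",robot.camera(n))
a=np.hstack([cv2.resize(cv2.imread('pics/%s12.png'%n)[v-70:v+70,u-87:u+88],(400,320)) for n,u,v in(("top",300,140),("side",350,200))]);a=np.clip(a*1.3,0,255).astype(np.uint8);cv2.imwrite('pics/z12.png',a)
jd([.557,-.158,.046],103.5,0)
jd([.557,-.158,.042],103.5,0)
E
```

```text
time_s: 14.53
eef_pos: [0.5488, -0.1176, 0.0744]
orientation: [-0.203, 0.597, 0.759, 0.161]
force: [0.6, 0.7, -3.6]
width: 0.638
[ 0.55800608 -0.15648486  0.1007743 ] [ 9.51055392e-04 -1.21369300e-03  9.99998811e-01]
TCP [ 0.5478 -0.1191  0.0195] travel [-2.92 -0.14  4.67] dr [ 0.01 -0.07  0.18]
TCP [ 0.5478 -0.1191  0.0155] travel [-3.12 -0.14  5.02] dr [ 0.01 -0.07  0.18]
```

View pics/z12.png

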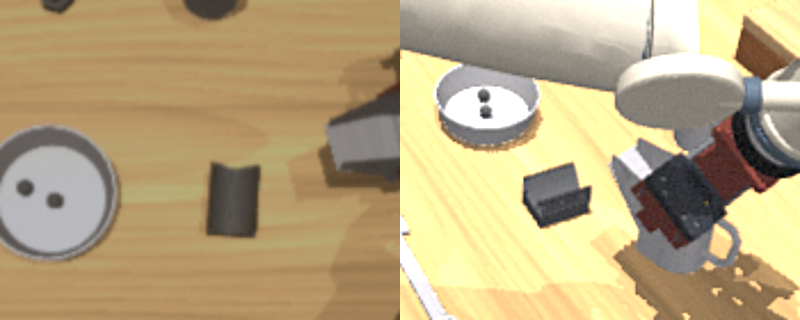

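```bash
python3 -m crank '[{"travel":[-0.6,0,0.9],"dr":[0,0,0],"jaw":4},{"travel":[-1.3,-0.1,2.1],"dr":[0,0,0],"jaw":4},{"travel":[-2,-0.1,3.2],"dr":[0,0,0],"jaw":4},{"travel":[-2.6,-0.1,4.1],"dr":[0,0,0],"jaw":4},{"travel":[-2.9,-0.1,4.6],"dr":[0,0,0],"jaw":4},{"travel":[-3,-0.1,4.75],"dr":[0,0,0],"jaw":4},{"travel":[-3.02,-0.1,4.8],"dr":[0,0,0],"jaw":4},{"travel":[-3.05,-0.1,4.87],"dr":[0,0,0],"jaw":4},{"travel":[-3.05,-0.1,4.87],"dr":[0,0,0],"jaw":4},{"travel":[-3.05,-0.1,4.87],"dr":[0,0,0],"jaw":4}]'; python3 - <<'E'
from h import *
C,J=jnow();print(C,J[2])
E
```

```text
time_s: 15.47
eef_pos: [0.5483, -0.1204, 0.0171]
orientation: [-0.203, 0.597, 0.759, 0.161]
force: [-0.3, 0.3, -2.9]
width: 0.636
[ 0.55749976 -0.15930679  0.04345896] [ 0.00111106 -0.00181778  0.99999773]
```

Still about 1 mm off the bench (force −2.9 N), so I lower a little more.

```bash
python3 -m crank '[{"travel":[-0.03,0,0.05],"dr":[0,0,0],"jaw":4},{"travel":[-0.06,0,0.1],"dr":[0,0,0],"jaw":4},{"travel":[-0.06,0,0.1],"dr":[0,0,0],"jaw":4},{"travel":[-0.06,0,0.1],"dr":[0,0,0],"jaw":4}]'
```

```text
time_s: 15.8
eef_pos: [0.5483, -0.1203, 0.0159]
orientation: [-0.203, 0.597, 0.759, 0.161]
force: [0.2, -1.0, 0.1]
width: 0.639
```

Force is back to about 0, so the bench carries the jug. I open the jaws and back out along the tool axis.

```bash
python3 -m crank '[{"travel":[0,0,0],"dr":[0,0,0],"jaw":8.78},{"travel":[0,0,0],"dr":[0,0,0],"jaw":8.78},{"travel":[0,0,0],"dr":[0,0,0],"jaw":8.78},{"travel":[0,0,0],"dr":[0,0,0],"jaw":8.78},{"travel":[0,0,0],"dr":[0,0,0],"jaw":8.78},{"travel":[0,0,-1],"dr":[0,0,0],"jaw":8.78},{"travel":[0,0,-3],"dr":[0,0,0],"jaw":8.78},{"travel":[0,0,-5],"dr":[0,0,0],"jaw":8.78},{"travel":[0,0,-8],"dr":[0,0,0],"jaw":8.78},{"travel":[0,0,-11],"dr":[0,0,0],"jaw":8.78},{"travel":[0,0,-14],"dr":[0,0,0],"jaw":8.78},{"travel":[0,0,-16],"dr":[0,0,0],"jaw":8.78},{"travel":[0,0,-16],"dr":[0,0,0],"jaw":8.78},{"travel":[0,0,-16],"dr":[0,0,0],"jaw":8.78}]'; python3 - <<'E'
from h import *
for n in("top","side"): cv2.imwrite(f"pics/{n}13.png",robot.camera(n))
a=np.hstack([cv2.resize(cv2.imread('pics/%s13.png'%n)[v-90:v+90,u-112:u+113],(400,320)) for n,u,v in(("top",320,140),("side",350,200))]);a=np.clip(a*1.3,0,255).astype(np.uint8);cv2.imwrite('pics/z13.png',a)
t=cv2.imread('pics/top13.png')[100:200,190:290];cv2.imwrite('pics/d13.png',cv2.resize(t,None,fx=5,fy=5,interpolation=cv2.INTER_CUBIC))
E
```

```text
time_s: 16.97
eef_pos: [0.5672, -0.1991, 0.1547]
orientation: [-0.202, 0.597, 0.759, 0.161]
force: [0.5, -0.7, -1.0]
width: 0.999
```

View pics/z13.png

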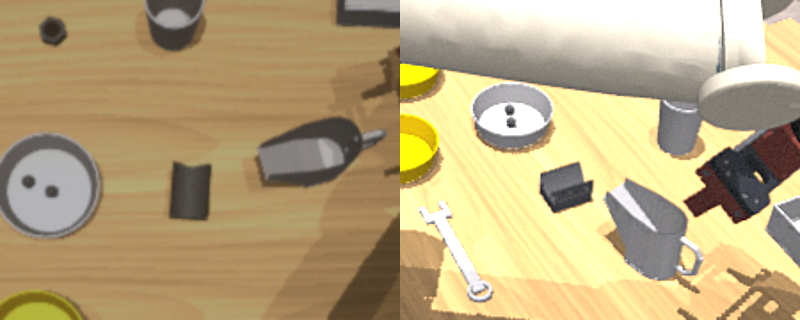

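View pics/d13.png

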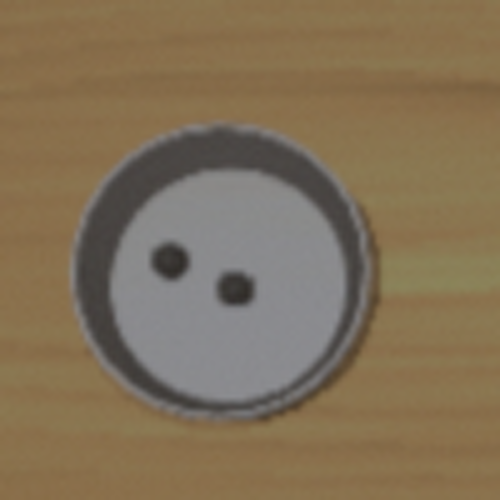

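```bash
python3 - <<'E'
from h import *
for b in((170,260),(236,289)):
    X=onz('top',190+b[0]/5,100+b[1]/5,.0105);print('ball from dish mm',np.linalg.norm(X[:2]-DISH)*1000)
print(robot.finish_job())
E
```

```text
ball from dish mm 25.49771026411714
ball from dish mm 5.415120367780922
the job is handed in; nothing more can be done
None
```

The job is done and handed in at about 17 s of the 51 s allowed; `finish_job()` gave no verdict. I lifted the jug, turned its spout to the dish and poured both balls in, tipping to about 65°. I then stood the jug back where it started, about 0.32 m from the dish.

**Last checks:**
- **Balls:** both lie on the dish floor, about 25 mm and 5 mm from its middle.
- **Dish:** its rim is at the same pixels as at the start, to within about 0.2 px, so it has not moved.
- **Jug:** it looks upright and empty on the bench in both views. I judged upright by eye and did not measure the final angle.
- **Gripper:** it is open and clear of everything.

**One disagreement:** both cameras showed the fingertips about 35 mm short of the reported TCP along the tool axis. My first grip therefore caught only the rim. I released it before lifting and gripped again 23 mm deeper, and that grip held. I did not find out why the two disagree.

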